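# Push a coffee caddy into the packed rack

## Task

Push the spare caddy, lengthwise like its neighbours, into the narrow gap in the middle of the row so that it parts them without toppling or lifting any and stands fully home against the back rail, level with the rest. Then slide the end stop up against the row until the five caddies stand upright and snug, with no gaps left. Leave everything else on the counter where it is.

Things in the scene. Friction and masses are not known exactly. Their poses are not given: they have to be found in the camera images.
- spare_center (a point): the spare caddy, standing apart from the row, left or right on the counter nearer the robot: a flat steel caddy with a black lid, standing upright: 120 mm long (its x), 40 thick (its y), 85 high, both ends half-round (radius 20) over the full height, smooth lacquered sides (friction about 0.35), about 0.1 to 0.18 kg. The point is its centre, 42.5 mm above its underside; its z is up.
- rack: aluminium rack fixed to the counter, without a floor: the caddies in it stand on the counter side by side. Origin on the counter; its x points into the rack, away from the robot side, its y along the row to the left. It is open to the front (-x) and top. Back rail: front face at x = +60 mm, 60 high, so a caddy fully home has its centre at x = 0. Fixed left cheek: inner face at y = +120 mm, 75 high, from x = -62 to +62. The end stop closes the right side.
- end_stop (a joint): slide of the end stop, an upright aluminium plate (110 mm in the rack's x, 6 thick, 100 high, so 15 higher than the caddies) at the right end of the row, guided on the back rail. 0 = farthest out (inner face 240 mm from the left cheek's); it grows in m as the plate slides towards the row (+y of the rack), stays where it is left, and takes about 4 N to move slowly, plus the friction of the caddies it pushes. Five caddies side by side without gaps put it at 0.040.
- stop_outer_face (a point): middle of the end stop's outer (right-hand, -y) face, 60 mm above the counter, moving with the stop; same axes as the rack. The plate is pushed here to slide it in.
- row_1_center (a point): caddy in the rack's row, leftmost: a flat steel caddy with a black lid, standing upright: 120 mm long (its x), 40 thick (its y), 85 high, both ends half-round (radius 20) over the full height, smooth lacquered sides (friction about 0.35), about 0.1 to 0.18 kg, its x along the rack's x. The point is its centre, 42.5 mm above its underside; its z is up.
- row_2_center (a point): caddy in the rack's row, second from the left, the left neighbour of the gap: as the leftmost, its x along the rack's x. The point is its centre, 42.5 mm above its underside; its z is up. The gap between the second and third is 22 to 30 mm, narrower than a caddy; there is slack at both ends of the row.
- row_3_center (a point): caddy in the rack's row, third from the left, the right neighbour of the gap: as the leftmost, its x along the rack's x. The point is its centre, 42.5 mm above its underside; its z is up.
- row_4_center (a point): caddy in the rack's row, rightmost: as the leftmost, its x along the rack's x. The point is its centre, 42.5 mm above its underside; its z is up.
- jug: steel milk jug, 84 mm across and 95 high, handle on one side; it stands either left or right, on the other side from the spare caddy; leave alone. Origin at the middle of its underside.
- mug: white mug, 80 mm across, 90 high; leave alone. Origin at the middle of its underside.
- tamper: dark steel tamper, 58 mm across, 85 high; leave alone. Origin at the middle of its underside.
- tin: coffee tin, 100 mm across, 130 high; leave alone. Origin at the middle of its underside.
Mind the look-alikes: they are no part of the job. Leave any purple look-alike of the part that bears row_4_center alone.

How it is judged:
By the outcome, as a careful person would: the job done as asked, in the order asked, and still so for the second after the job is handed in, with the robot touching nothing.
It also fails if it takes over 64 s, if anything falls off the work surface, if the arm or the gripper's body presses on something with over 40 N, if the wrist force passes 120 N, or if a joint passes its speed limit or range.

## Robot

A 6-joint arm with a two-finger parallel gripper is mounted at the origin on the work surface. World frame = base frame: x ahead of the robot, y to its left, z up, the work surface at z = 0. Lengths are in mm, angles in rad, forces in N, time in s.
With the tool pointing down it reaches from about 300 to 775 mm from the base axis. Payload 14.6 kg.
Tool frame: the origin (TCP) lies between the finger pads; the fingertips stand arm.finger_overhang ahead of it and the grasp point (between the pads) lies 11 mm behind it (arm.finger_overhang is the distance from the TCP to the fingertips, in mm); z points along the fingers, x is the direction in which the jaws open and shut, and the axes are right-handed (so a half turn about z gives the same grasp; the last joint's range is limited). The gripper opens to 94 mm and grips with 3 to 60 N. Pads are 16 mm wide; open, the fingers measure 119 mm over their backs; the gripper's body (75 mm by 177 mm) begins 78 mm behind the grasp point.
Start: joints at [-1.318, 0.3, 1.521, -0, 1.321, -0.067], TCP at [172.9, -522.106, 213.446] pointing down, gripper open.
Joint ranges: [-3.03, 3.03], [-0.79, 2.21], [0.23, 2.52], [-1.04, 4.18], [0, 3.07], [-2.55, 2.55]. Speed limits (rad/s): [2.22, 2.22, 2.57, 3.14, 3.14, 3.14].

## Interface

Orientations are given as a unit quaternion [w, x, y, z].
In Python, from cell import arm gives the robot as it stands.
- The arm moves only by the tool apply_moves, never from a script. Its argument "targets" is a list of rows, each a list of 7 numbers: the shift along the world's x, y, z in m, then the turn, a rotation vector about the world's x, y, z in rad, then the closure in counts, from 0 (fully open) to 255 (shut). A call has 1 to 12 rows; each row is the pose to reach, as a shift and turn from the pose commanded when the call began; what a row does not reach only later rows make up. A row lasts 1/12 s, in which the tool goes at most 41.7 mm and 7.16 degrees, less where a joint would pass 70% of its speed; a pose out of reach is approached as far as the arm can. A call with a gripper value outside its range is refused whole. The fingers move at their own pace and stop on an object; "force" is the grip in N (left out, the last holds). Time passes only in rows, so rows that repeat a pose let the fingers close. It gives the time, the measured TCP pose, the force and the opening at its end, in the units of the state.
- arm.get_state(): the state, without advancing time (a new reading comes with each control period).
- arm.grab_frame(name): name is "scene" or "side" or "wrist"; returns the picture (480x640x3 uint8, blue, green, red); there is no depth.
- arm.calibration(name): a dict with "vertical_fov" (degrees; the focal length in pixels is half the picture's height over the tangent of half this angle, whatever the lens; pixels are square), "cx", "cy" (the principal point, pixels), "extrinsics" (4x4, takes a point from world to camera coordinates). Camera axes: x right, y down, z forward; pixel columns grow to the right and rows downward; lengths in mm; the calibration is good to about 2 mm. The wrist camera is an equidistant fisheye: a pixel r from the principal point sees the ray r / f radians off the axis. A picture is of the moment at which its call begins: read the wrist's pose just before it. calibration takes no time and is no camera call; for the wrist camera it gives the pose at the moment of the call.
- arm.job_done(): hands the job in, once; it reports no verdict.
Trained networks look in the newest picture that a camera, given by its name, has taken for a name from the list of things; names that differ only in an ending like _2 or _b are one class to them, and where a whole thing is asked for, a point or a joint stands for the part that bears it (a point fixed in the world has none). Each returns a list of dicts, best first, with "p" (0 to 1); they miss things now and then, are a little off and sometimes report something else, mostly with a low value. They report only what shows in the picture. A call takes as long as a camera call. They do not tell look-alikes from the thing itself.
- arm.cut_out(camera, query): "mask" (480x640 bool, what is visible of it).
- arm.landmark_of(camera, query): "xyz" ([x, y, z] in mm, in world coordinates, good to about 4 mm: a listed point, or the origin of a listed thing).
The state is a dict: "time_s": time; "qpos": joint angles; "joint_vel": joint speeds; "tau": joint torques, N m; "position": TCP position; "tool_rot": TCP orientation; "ft_force": force on the tool from outside, world axes, zero at the start; "moment": the same for the moment, N m; "gripper_width": finger opening in mm.
Only numpy, scipy, OpenCV 4.12 (cv2) and the standard library are available. Lean on these libraries where they do the work, as an engineer would, in place of code of your own. Each camera call takes 0.05 s, during which the arm holds its last target.

## Working session

There is one attempt and no reset: what is moved stays moved. The work goes in short steps, Python scripts to look and compute and a tool call to move; the robot and the scene stay as the last step left them, time stands still between calls to the robot, and variables do not carry over. Pictures are saved under pics/ and viewed, and the job is handed in when it is done.

Besides the shell and the picture viewer there is one more tool, called after "Emit:" by a JSON object that holds its "api" and its "payload". apply_moves: Moves the arm, as the interface text tells. Its arguments: {"type":"object","properties":{"targets":{"type":"array","items":{"type":"array","items":{"type":"number"}}},"force":{"type":"number"}},"required":["targets"]}

```bash
ls; mkdir -p pics
python3 - <<'E'
from cell import arm
import cv2
s=arm.get_state();print(s, arm.finger_overhang)
for n in("scene","side","wrist"):
    cv2.imwrite(f"pics/{n}0.png",arm.grab_frame(n))
    c=arm.calibration(n);print(n,c)
    for q in ["spare_center","rack","stop_outer_face","row_1_center","jug","mug","tamper","tin"]:
        print(q,[(round(d['p'],2),[round(v) for v in d['xyz']]) for d in arm.landmark_of(n,q)])
E
```

```text
pics
{'time_s': 0.0, 'qpos': array([-1.31760315e+00,  3.00466920e-01,  1.52160882e+00, -2.68206703e-05,
        1.32067111e+00, -6.66031647e-02]), 'joint_vel': array([ 0.00065757, -0.00021694, -0.00085853, -0.00031585, -0.00069396,
       -0.00104159]), 'tau': array([ 1.75725083e-03, -5.31804657e+01, -3.52733374e+01,  7.09113339e-02,
        2.44113745e-02, -1.14838417e-04]), 'position': array([ 172.82952696, -521.86779153,  212.87687952]), 'tool_rot': array([-3.58276033e-04,  8.10672288e-01, -5.85499879e-01, -4.52599359e-04]), 'ft_force': array([-0.80722725,  0.1258267 , -0.69107707]), 'moment': array([-0.03030331, -0.0014504 , -0.03274134]), 'gripper_width': 93.86976383696596} 8.0
scene {'vertical_fov': 44.59365532975005, 'cx': 316.4267924263575, 'cy': 239.6600625888996, 'extrinsics': array([[ 1.12226271e-01,  9.93654246e-01,  7.51688044e-03,
        -7.82871165e+01],
       [ 6.57735450e-01, -6.86120471e-02, -7.50117634e-01,
        -3.21046740e+02],
       [-7.44841824e-01,  8.91270233e-02, -6.61261697e-01,
         1.90055609e+03],
       [ 0.00000000e+00,  0.00000000e+00,  0.00
[... 910 characters left out ...]
, [567, 402, -1])]
jug [(0.73, [456, -290, -2])]
mug [(0.91, [634, -399, -4])]
tamper [(0.97, [569, 403, 0]), (0.21, [625, 36, 47])]
tin [(0.75, [665, 378, 2])]
wrist {'vertical_fov': 65.70646984690485, 'cx': 318.79119652064145, 'cy': 238.80466125280464, 'extrinsics': array([[ 3.14840781e-01, -9.49144420e-01,  3.91085244e-04,
        -5.51317411e+02],
       [-9.08353036e-01, -3.01190319e-01,  2.90136441e-01,
        -3.05386013e+01],
       [-2.75263593e-01, -9.17020271e-02, -9.56985210e-01,
         3.91861035e+02],
       [ 0.00000000e+00,  0.00000000e+00,  0.00000000e+00,
         1.00000000e+00]])}
spare_center []
rack []
stop_outer_face []
row_1_center []
jug []
mug []
tamper []
tin []
```

View pics/scene0.png

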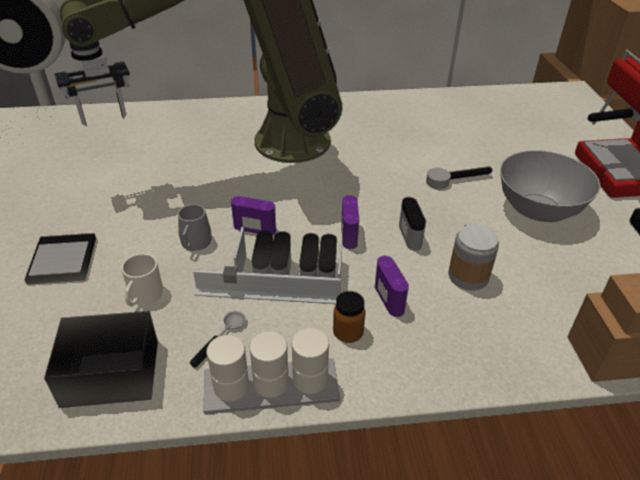

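View pics/side0.png

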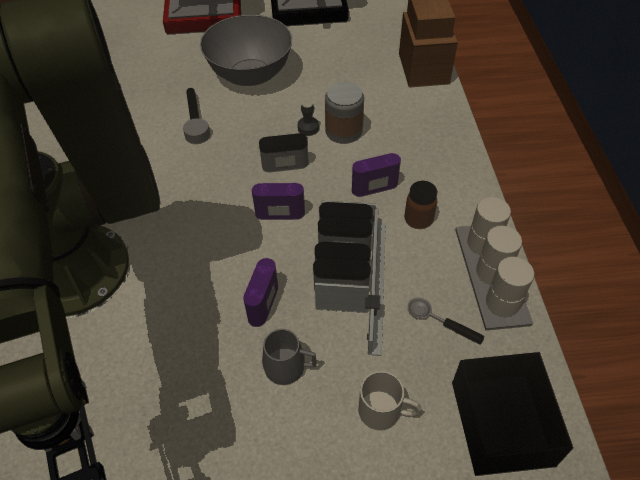

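View pics/wrist0.png

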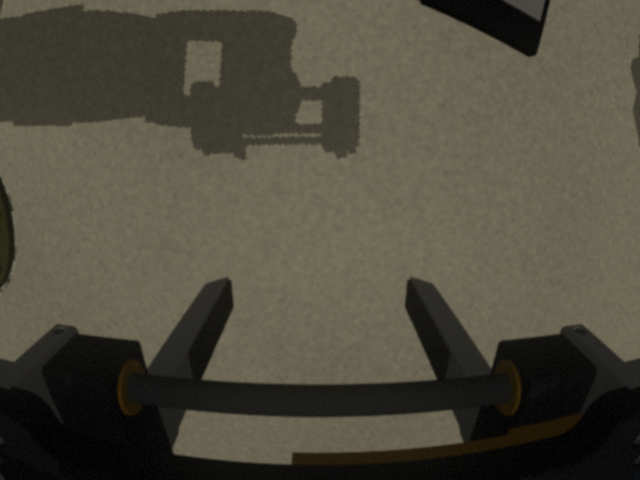

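```bash
cat > h.py <<'E'
from cell import arm
import numpy as np, cv2
from scipy.spatial.transform import Rotation as R
def cam(n):
    c=arm.calibration(n); E=np.array(c['extrinsics']); f=240/np.tan(np.radians(c['vertical_fov']/2))
    return c['cx'],c['cy'],f,E
def unproj(n,u,v,z,C=None):
    cx,cy,f,E=C or cam(n)
    a,b=u-cx,v-cy
    if n=='wrist':
        r=np.hypot(a,b);th=r/f;d=np.array([np.sin(th)*a/r,np.sin(th)*b/r,np.cos(th)])
    else: d=np.array([a/f,b/f,1.])
    o=-E[:3,:3].T@E[:3,3]; d=E[:3,:3].T@d
    return o+d*(z-o[2])/d[2]
def proj(n,p,C=None):
    cx,cy,f,E=C or cam(n)
    q=E[:3,:3]@np.asarray(p,float)+E[:3,3]
    if n=='wrist':
        r=np.hypot(q[0],q[1]);th=np.arctan2(r,q[2]);return cx+f*th*q[0]/r,cy+f*th*q[1]/r
    return cx+f*q[0]/q[2],cy+f*q[1]/q[2]
def Rt():
    q=arm.get_state()['tool_rot'];return R.from_quat([q[1],q[2],q[3],q[0]])
E
python3 - <<'E'
from h import *
cx,cy,f,E=cam('wrist')
o=-E[:3,:3].T@E[:3,3];s=arm.get_state()
r=Rt().as_matrix()
print(o, r.T@(o-s['position']), r.T@E[2,:3], r)
for n in("scene","side"):
    for q in ["row_1_center","row_2_center","row_3_center","row_4_center","end_stop"]:
        print(n,q,[(round(d['p'],2),[round(v) for v in d['xyz']]) for d in arm.landmark_of(n,q)] if q!="end_stop" else "")
    im=arm.grab_frame(n)
    if n=="scene": c=im[180:320,180:440]
    else: c=im[110:370,230:430]
    k=800//c.shape[1] if n=="scene" else 2.2
    cv2.imwrite(f"pics/{n}1.png",cv2.resize(c,None,fx=k,fy=k,interpolation=cv2.INTER_CUBIC))
E
```

```text
[ 253.70263947 -496.54468993  384.07771495] [   1.12861596  -84.73416872 -170.64627487] [5.34737324e-04 2.90137085e-01 9.56984946e-01] [[ 3.14374490e-01 -9.49299047e-01 -6.67489910e-06]
 [-9.49299046e-01 -3.14374490e-01  2.44043994e-05]
 [-2.52654911e-05 -1.33564527e-06 -1.00000000e+00]]
scene row_1_center [(0.55, [625, 33, 40]), (0.41, [461, -287, -2])]
scene row_2_center [(0.98, [616, -11, 42]), (0.35, [589, -178, 60])]
scene row_3_center [(0.93, [600, -76, 47])]
scene row_4_center [(0.91, [476, 116, 44]), (0.81, [711, 165, 40]), (0.64, [423, -141, 41]), (0.57, [597, -118, 39]), (0.55, [615, -12, 44])]
scene end_stop 
side row_1_center [(0.72, [625, 35, 46]), (0.63, [567, 402, -1])]
side row_2_center [(0.91, [613, -8, 41])]
side row_3_center [(0.76, [602, -75, 45])]
side row_4_center [(0.95, [425, -134, 44]), (0.73, [595, -120, 43]), (0.69, [713, 171, 43]), (0.64, [472, 110, 44]), (0.34, [623, 34, 45])]
side end_stop
```

View pics/scene1.png

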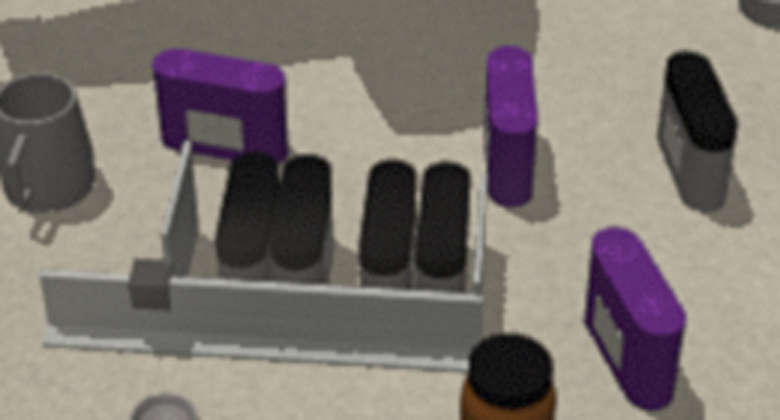

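View pics/side1.png

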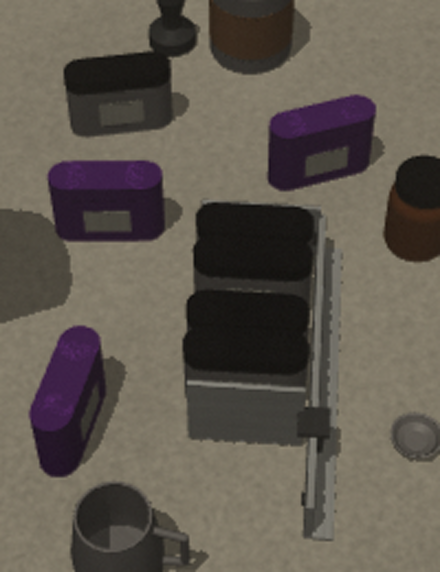

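Emit:
{"api": "apply_moves", "payload": {"targets": [[0.1, 0.14, 0.117, 0, 0, 2.64, 0], [0.427, 0.582, 0.117, 0, 0, 2.64, 0], [0.427, 0.582, 0.117, 0, 0, 2.64, 0], [0.427, 0.582, 0.117, 0, 0, 2.64, 0], [0.427, 0.582, 0.117, 0, 0, 2.64, 0], [0.427, 0.582, 0.117, 0, 0, 2.64, 0], [0.427, 0.582, 0.117, 0, 0, 2.64, 0], [0.427, 0.582, 0.117, 0, 0, 2.64, 0], [0.427, 0.582, 0.117, 0, 0, 2.64, 0], [0.427, 0.582, 0.117, 0, 0, 2.64, 0], [0.427, 0.582, 0.117, 0, 0, 2.64, 0], [0.427, 0.582, 0.117, 0, 0, 2.64, 0]]}}

```text
time_s: 2.85
position: [462.6, -126.1, 299.2]
tool_rot: [0.0, 0.992, 0.127, 0.0]
ft_force: [-0.1, -0.7, -0.1]
gripper_width: 94.2
```

Emit:
{"api": "apply_moves", "payload": {"targets": [[0.137, 0.186, 0.031, 0, 0, 1.135, 0], [0.137, 0.186, 0.031, 0, 0, 1.135, 0], [0.137, 0.186, 0.031, 0, 0, 1.135, 0], [0.137, 0.186, 0.031, 0, 0, 1.135, 0], [0.137, 0.186, 0.031, 0, 0, 1.135, 0], [0.137, 0.186, 0.031, 0, 0, 1.135, 0], [0.137, 0.186, 0.031, 0, 0, 1.135, 0], [0.137, 0.186, 0.031, 0, 0, 1.135, 0], [0.137, 0.186, 0.031, 0, 0, 1.135, 0], [0.137, 0.186, 0.031, 0, 0, 1.135, 0], [0.137, 0.186, 0.031, 0, 0, 1.135, 0]]}}

```text
time_s: 3.77
position: [598.8, 57.9, 329.7]
tool_rot: [-0.0, 0.771, 0.637, -0.0]
ft_force: [-0.1, 0.2, -0.1]
gripper_width: 94.0
```

Run:
```python
from h import *
s=arm.get_state();print(s['time_s'],s['position'],s['qpos'],Rt().as_matrix()[:,0])
im=arm.grab_frame('wrist')
cv2.imwrite("pics/w2.png",im)
for q in ["spare_center","row_1_center","row_2_center","row_3_center","row_4_center","stop_outer_face","rack"]:
    print(q,[(round(d['p'],2),[round(v) for v in d['xyz']]) for d in arm.landmark_of('wrist',q)])
```

```text
3.7667 [598.78850304  57.92029047 329.66832584] [ 3.55422590e-02  3.65992698e-01  1.16932625e+00  2.24591547e-05
  1.60631859e+00 -1.34544078e+00] [1.88674753e-01 9.82039631e-01 1.18471664e-05]
spare_center [(0.79, [499, 274, 42])]
row_1_center [(0.4, [586, -179, 58])]
row_2_center [(0.73, [618, -14, 42])]
row_3_center [(0.87, [602, -76, 43])]
row_4_center [(0.8, [475, 116, 45]), (0.73, [713, 170, 37])]
stop_outer_face [(0.68, [585, -178, 58])]
rack []
```

View pics/w2.png

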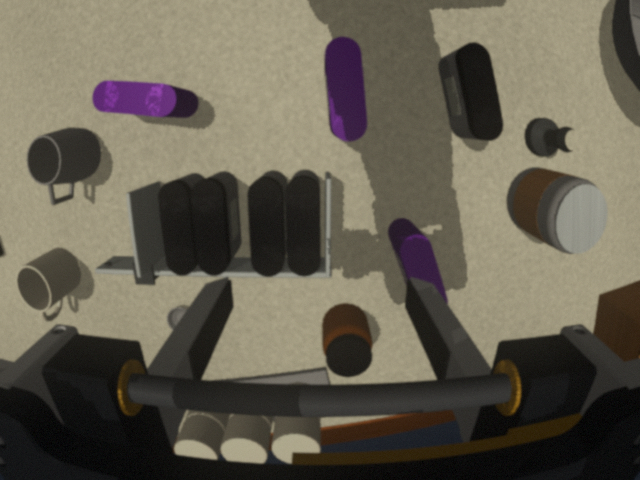

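Run:
```python
import cv2,numpy as np
im=cv2.imread('pics/w2.png')
g=np.clip(im.astype(float)*2.2,0,255).astype('uint8')
a=cv2.resize(g[160:295,90:350],(780,405),interpolation=cv2.INTER_CUBIC)
cv2.imwrite('pics/w2a.png',a)
b=cv2.resize(g[30:150,420:520],(500,600),interpolation=cv2.INTER_CUBIC)
cv2.imwrite('pics/w2b.png',b)
```

```text
(no output)
```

View pics/w2a.png

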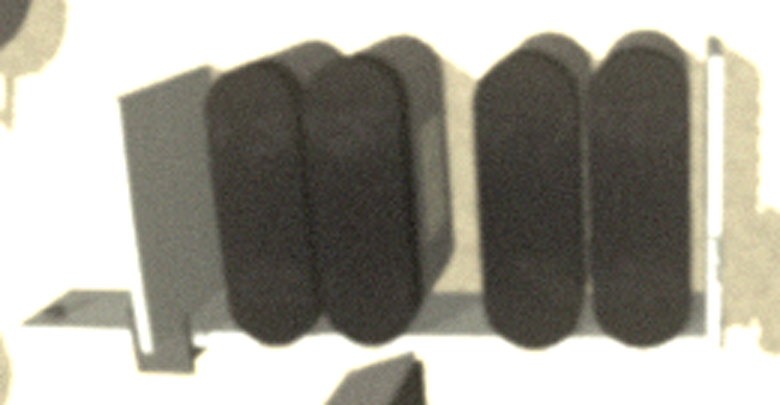

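View pics/w2b.png

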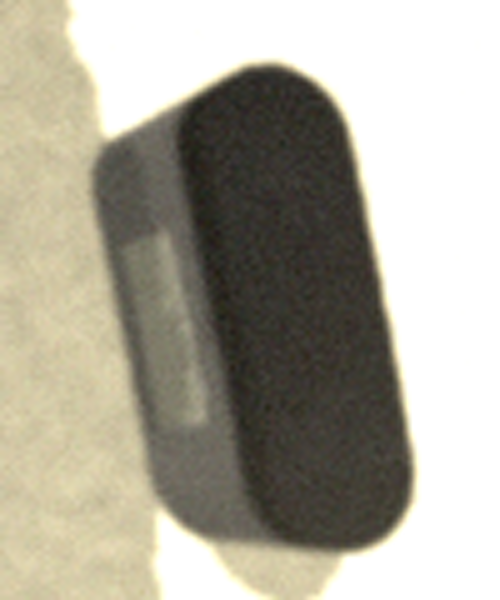

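```bash
cat >> h.py <<'E'
from scipy.optimize import least_squares
def sdf(p,x,y,a):
    c,s=np.cos(a),np.sin(a);d=p-[x,y];u=d[:,0]*c+d[:,1]*s;v=-d[:,0]*s+d[:,1]*c
    return np.hypot(np.maximum(abs(u)-40,0),v)-20
def fit(P,x0):
    r=least_squares(lambda q:sdf(P,*q),x0,x_scale=[1,1,.01]);return r.x,np.abs(r.fun).max()
E
python3 - <<'E'
from h import *
C=cam('wrist')
D={'spare':(5,420,30,[(183,140),(215,310),(245,460),(348,130),(380,290),(412,450),(268,63),(345,550)],(499,272,-.1)),
'r1':(3,90,160,[(590,120),(588,270),(688,110),(690,290),(643,347)],(624,34,-.18)),
'r2':(3,90,160,[(475,120),(483,290),(580,110),(585,270),(535,348)],(614,-10,-.18)),
'r3':(3,90,160,[(308,110),(325,300),(405,110),(420,290),(372,345),(360,55)],(602,-75,-.18)),
'r4':(3,90,160,[(208,120),(228,300),(298,110),(318,290),(277,345),(265,58)],(596,-119,-.18))}
for k,(s,a,b,pts,x0) in D.items():
    P=np.array([unproj('wrist',a+u/s,b+v/s,85,C)[:2] for u,v in pts])
    print(k,fit(P,x0))
for nm,u,v,z in [('rail top front R?',193/3+90,335/3+160,60),('rail l',708/3+90,333/3+160,60),('cheek in front',708/3+90,60/3+160,75),('cheek in back',708/3+90,240/3+160,75),('stop top inn front',122/3+90,98/3+160,100),('stop top back',145/3+90,352/3+160,100)]:
    print(nm,unproj('wrist',u,v,z,C).round(1))
E
```

```text
spare (array([4.97105972e+02, 2.67485153e+02, 4.22192455e-02]), np.float64(2.69228531536832))
r1 (array([ 6.22556574e+02,  3.34527984e+01, -1.95978062e-01]), np.float64(1.469257903893972))
r2 (array([ 6.15361484e+02, -8.25046909e+00, -1.88586963e-01]), np.float64(0.7360037767980501))
r3 (array([ 6.02439447e+02, -7.46718690e+01, -1.80641054e-01]), np.float64(0.6758622031012038))
r4 (array([ 5.94086654e+02, -1.17974607e+02, -1.82167848e-01]), np.float64(1.2514933998529685))
rail top front R? [ 650.9 -182.5   60. ]
rail l [690.4  48.6  60. ]
cheek in front [574.2  69.7  75. ]
cheek in back [645.2  56.6  75. ]
stop top inn front [ 536.6 -159.6  100. ]
stop top back [ 642.3 -185.3  100. ]
```

Emit:
{"api": "apply_moves", "payload": {"targets": [[-0.131, 0.211, -0.15, 0, 0, 0.23, 0], [-0.131, 0.211, -0.15, 0, 0, 0.23, 0], [-0.131, 0.211, -0.15, 0, 0, 0.23, 0], [-0.131, 0.211, -0.15, 0, 0, 0.23, 0], [-0.131, 0.211, -0.15, 0, 0, 0.23, 0], [-0.131, 0.211, -0.15, 0, 0, 0.23, 0], [-0.131, 0.211, -0.15, 0, 0, 0.23, 0], [-0.131, 0.211, -0.15, 0, 0, 0.23, 0], [-0.131, 0.211, -0.15, 0, 0, 0.23, 0], [-0.131, 0.211, -0.15, 0, 0, 0.23, 0]]}}

```text
time_s: 5.0
position: [468.4, 268.7, 180.4]
tool_rot: [0.0, 0.692, 0.722, 0.0]
ft_force: [0.8, 0.1, 0.2]
gripper_width: 93.9
```

Run:
```python
from h import *
s=arm.get_state();print(s['time_s'],s['position'],Rt().as_matrix()[:,0])
im=arm.grab_frame('wrist')
g=np.clip(im.astype(float)*2.2,0,255).astype('uint8')
cv2.imwrite("pics/w3.png",g)
C=cam('wrist')
print(arm.landmark_of('wrist','spare_center')[:2], [proj('wrist',(x,270,85),C) for x in(440,558)])
```

```text
5.0 [468.35543505 268.74814071 180.39325331] [-4.31417636e-02  9.99068946e-01  1.70709939e-04]
[] [(np.float64(324.2901038239175), np.float64(206.75265892168915)), (np.float64(317.58586170011426), np.float64(344.57274608501524))]
```

View pics/w3.png

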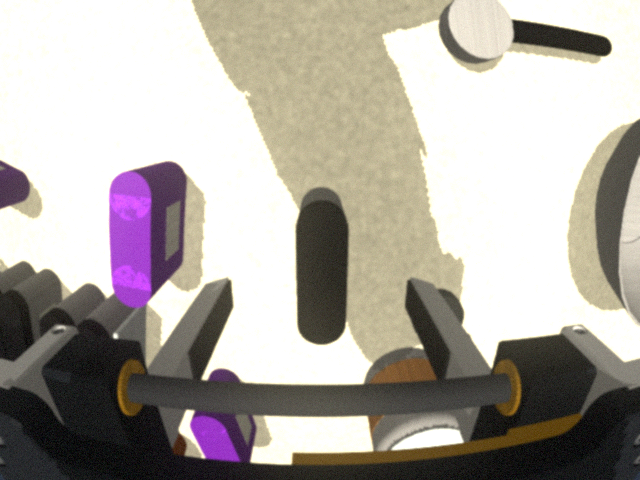

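Run:
```python
from h import *
C=cam('wrist')
P=np.array([unproj('wrist',u,v,85,C)[:2] for u,v in [(296.5,230),(297,270),(299,310),(348,230),(348,270),(347,310),(322,344),(321,201)]])
print(fit(P,(498,270,.04)))
```

```text
(array([4.96613867e+02, 2.71217525e+02, 5.41437777e-02]), np.float64(0.8634772145870642))
```

Emit:
{"api": "apply_moves", "payload": {"targets": [[-0.001, 0.001, -0.04, 0, 0, 0.011, 0], [-0.001, 0.001, -0.08, 0, 0, 0.011, 0], [-0.001, 0.001, -0.12, 0, 0, 0.011, 0], [-0.001, 0.001, -0.145, 0, 0, 0.011, 0], [-0.001, 0.001, -0.145, 0, 0, 0.011, 0], [-0.001, 0.001, -0.145, 0, 0, 0.011, 255], [-0.001, 0.001, -0.145, 0, 0, 0.011, 255], [-0.001, 0.001, -0.145, 0, 0, 0.011, 255], [-0.001, 0.001, -0.145, 0, 0, 0.011, 255], [-0.001, 0.001, -0.145, 0, 0, 0.011, 255], [-0.001, 0.001, -0.145, 0, 0, 0.011, 255], [-0.001, 0.001, -0.145, 0, 0, 0.011, 255]], "force": 30}}

```text
time_s: 6.1
position: [467.0, 270.0, 35.1]
tool_rot: [0.0, 0.688, 0.726, 0.0]
ft_force: [0.1, -0.1, -0.4]
gripper_width: 51.0
```

Emit:
{"api": "apply_moves", "payload": {"targets": [[0, 0, 0, 0, 0, 0, 255], [0, 0, 0, 0, 0, 0, 255], [0, 0, 0, 0, 0, 0, 255], [0, 0, 0.002, 0, 0, 0, 255], [0, 0, 0.03, 0, 0, 0, 255], [0, 0, 0.07, 0, 0, 0, 255], [0, 0, 0.11, 0, 0, 0, 255], [0, 0, 0.13, 0, 0, 0, 255], [0, 0, 0.13, 0, 0, 0, 255]]}}

```text
time_s: 6.85
position: [468.3, 270.7, 169.5]
tool_rot: [0.001, 0.688, 0.726, 0.003]
ft_force: [0.4, -0.7, -1.7]
gripper_width: 39.6
```

Run:
```python
from h import *
s=arm.get_state();print(s['time_s'],s['position'],s['ft_force'],s['gripper_width'],Rt().as_matrix()[:,0])
im=arm.grab_frame('wrist')
g=np.clip(im.astype(float)*2.2,0,255).astype('uint8')
cv2.imwrite("pics/w4.png",g)
im=arm.grab_frame('side')
cv2.imwrite("pics/s4.png",cv2.resize(im[50:300,150:450],None,fx=2.5,fy=2.4))
```

```text
6.85 [468.34097032 270.68756272 169.54764623] [ 0.37917959 -0.67135755 -1.70396954] 39.56084507831867 [-0.05422673  0.99852443  0.00290394]
```

View pics/w4.png

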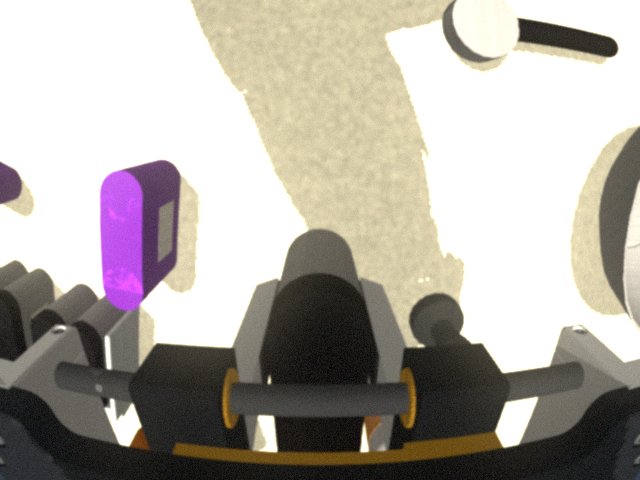

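View pics/s4.png

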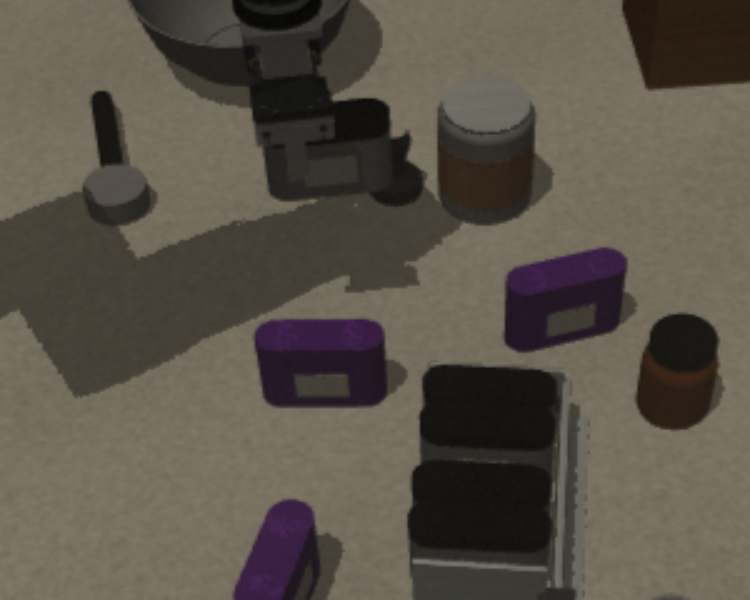

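Emit:
{"api": "apply_moves", "payload": {"targets": [[-0.016, -0.03, 0, 0, 0, -0.05, 255], [-0.016, -0.282, 0, 0, 0, -0.238, 255], [-0.016, -0.282, 0, 0, 0, -0.238, 255], [-0.016, -0.282, 0, 0, 0, -0.238, 255], [-0.016, -0.282, 0, 0, 0, -0.238, 255], [-0.016, -0.282, 0, 0, 0, -0.238, 255], [-0.016, -0.282, 0, 0, 0, -0.238, 255], [-0.016, -0.282, 0, 0, 0, -0.238, 255], [-0.016, -0.282, 0, 0, 0, -0.238, 255], [-0.016, -0.282, 0, 0, 0, -0.238, 255], [-0.016, -0.282, 0, 0, 0, -0.238, 255], [-0.016, -0.282, 0, 0, 0, -0.238, 255]]}}

```text
time_s: 7.95
position: [450.7, -10.8, 164.2]
tool_rot: [-0.0, 0.768, 0.64, -0.0]
ft_force: [-0.3, -0.7, -1.5]
gripper_width: 39.9
```

Run:
```python
from h import *
s=arm.get_state();print(s['time_s'],s['position'],s['ft_force'],s['gripper_width'],Rt().as_matrix()[:,0])
im=arm.grab_frame('wrist')
g=np.clip(im.astype(float)*2.2,0,255).astype('uint8')
cv2.imwrite("pics/w5.png",g)
```

```text
7.95 [450.661237   -10.84676412 164.19422828] [-0.26111083 -0.66418945 -1.45284775] 39.92123529773438 [1.80807324e-01 9.83518536e-01 2.02439955e-05]
```

View pics/w5.png

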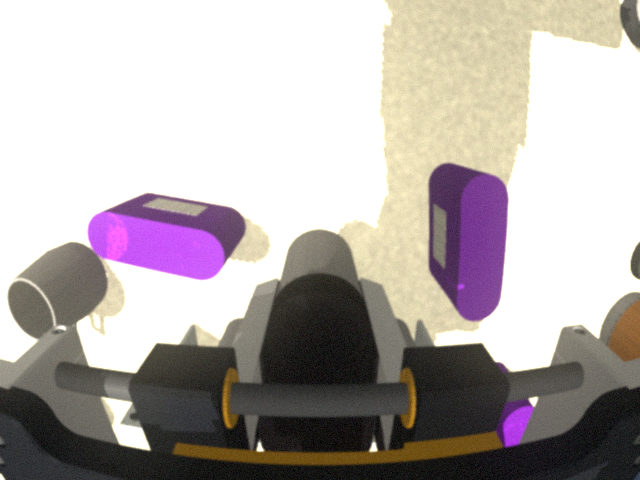

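Emit:
{"api": "apply_moves", "payload": {"targets": [[0.001, -0.001, -0.04, 0, 0, 0, 255], [0.001, -0.001, -0.08, 0, 0, 0, 255], [0.001, -0.001, -0.11, 0, 0, 0, 255], [0.001, -0.001, -0.1275, 0, 0, 0, 255], [0.001, -0.001, -0.1275, 0, 0, 0, 255], [0.001, -0.001, -0.1275, 0, 0, 0, 255]]}}

```text
time_s: 8.5
position: [451.5, -12.4, 36.7]
tool_rot: [-0.001, 0.769, 0.64, -0.001]
ft_force: [-0.3, -0.3, -1.7]
gripper_width: 39.8
```

Run:
```python
from h import *
s=arm.get_state();print(s['time_s'],s['position'],s['ft_force'],s['gripper_width'],Rt().as_matrix()[:,0])
for n,(a,b,c,d),k in(("scene",(180,320,180,440),3),("side",(150,350,230,430),3)):
    im=arm.grab_frame(n)
    g=np.clip(im.astype(float)*1.6,0,255).astype('uint8')
    cv2.imwrite(f"pics/{n}6.png",cv2.resize(g[a:b,c:d],None,fx=k,fy=k,interpolation=cv2.INTER_CUBIC))
```

```text
8.5 [451.54045024 -12.37243172  36.74168859] [-0.28561858 -0.3413946  -1.7457482 ] 39.8035156082502 [ 1.81540740e-01  9.83383420e-01 -9.24444885e-05]
```

View pics/scene6.png

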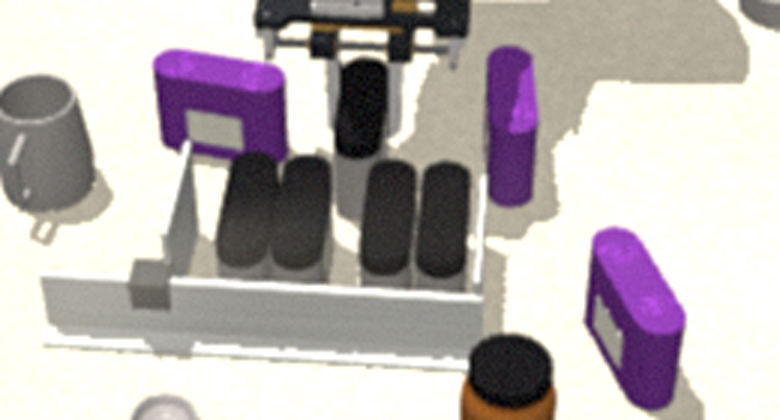

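View pics/side6.png

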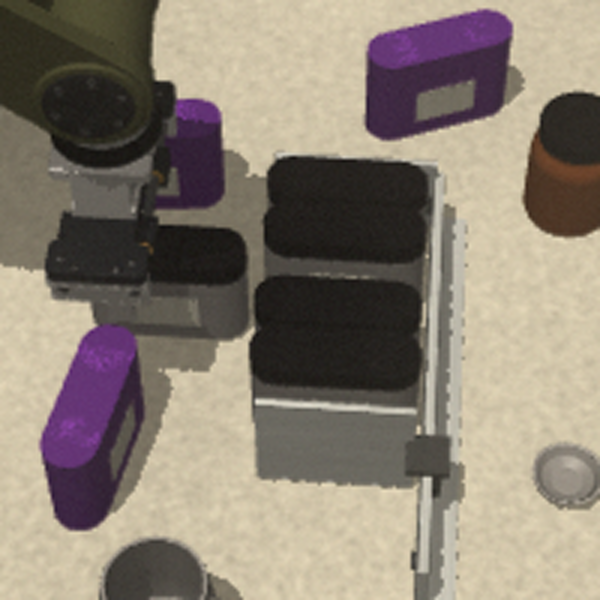

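Run:
```python
from h import *
C=cam('scene')
for n,u,v,z in [('spare',358.5,145,86.6),('spare',363,80,86.6),('r2',391,185,85),('r2',385,260,85),('r3',307,185,85),('r3',300,255,85),('r4',250,250,85),('r1',446,185,85)]:
    p=unproj('scene',180+u/3,180+v/3,z,C)[:2]; ey=np.array([.182,.983]);ex=np.array([.983,-.182])
    d=p-[608.9,-41.5]; print(n,p.round(1),(d@ex).round(1),(d@ey).round(1))
```

```text
spare [542.  -24.9] -68.8 4.1
spare [456.8 -13.3] -154.7 0.0
r2 [592.   -3.4] -23.5 34.4
r2 [677.2 -17. ] 62.7 36.5
r3 [585.  -70.1] -18.2 -32.5
r3 [664.9 -81. ] 62.3 -28.6
r4 [ 655.4 -118.7] 59.8 -67.4
r1 [596.6  40.3] -27.0 78.2
```

Emit:
{"api": "apply_moves", "payload": {"targets": [[0.004, -0.0007, 0, 0, 0, 0, 255], [0.008, -0.0015, 0, 0, 0, 0, 255], [0.012, -0.0022, 0, 0, 0, 0, 255], [0.016, -0.003, 0, 0, 0, 0, 255], [0.02, -0.0037, 0, 0, 0, 0, 255], [0.024, -0.0044, 0, 0, 0, 0, 255], [0.028, -0.0052, 0, 0, 0, 0, 255], [0.032, -0.0059, 0, 0, 0, 0, 255], [0.036, -0.0067, 0, 0, 0, 0, 255], [0.039, -0.0072, 0, 0, 0, 0, 255], [0.042, -0.0078, 0, 0, 0, 0, 255], [0.042, -0.0078, 0, 0, 0, 0, 255]]}}

```text
time_s: 9.6
position: [494.3, -21.0, 37.2]
tool_rot: [0.0, 0.769, 0.639, 0.0]
ft_force: [0.2, 0.1, -2.0]
gripper_width: 39.8
```

```bash
cat > look.py <<'E'
from h import *
import sys
t=sys.argv[1]
s=arm.get_state();print(s['time_s'],s['position'],s['ft_force'],s['gripper_width'],Rt().as_matrix()[:,0])
o=[]
for n,(a,b,c,d) in(("scene",(180,320,180,440)),("side",(170,370,270,430))):
    g=np.clip(arm.grab_frame(n).astype(float)*1.6,0,255).astype('uint8')[a:b,c:d]
    o.append(cv2.resize(g,None,fx=(460 if n=="scene" else 330)/g.shape[1],fy=(460 if n=="scene" else 330)/g.shape[1],interpolation=cv2.INTER_CUBIC))
h=max(x.shape[0] for x in o)
cv2.imwrite(f"pics/{t}.png",np.hstack([cv2.copyMakeBorder(x,0,h-x.shape[0],0,0,0) for x in o]))
E
python3 look.py p7
```

```text
9.6 [494.30747567 -20.98386255  37.1784224 ] [ 0.23836893  0.06246369 -2.04258227] 39.75960157535461 [1.82810419e-01 9.83148184e-01 5.51382787e-06]
```

View pics/p7.png

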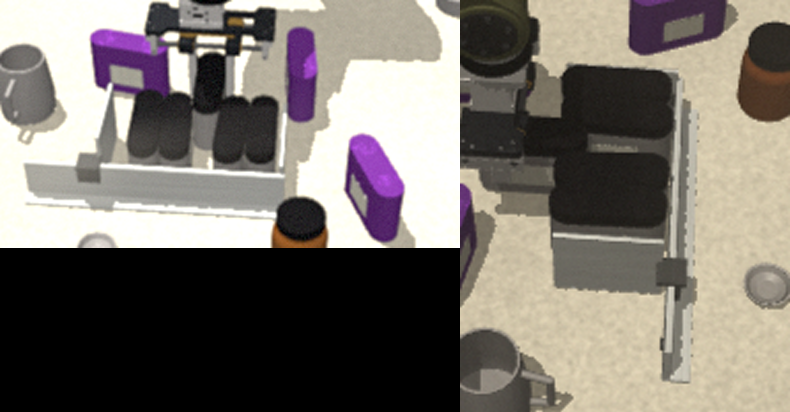

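Emit:
{"api": "apply_moves", "payload": {"targets": [[0.004, -0.0007, -0.001, 0, 0, 0, 255], [0.008, -0.0015, -0.001, 0, 0, 0, 255], [0.012, -0.0022, -0.001, 0, 0, 0, 255], [0.016, -0.003, -0.001, 0, 0, 0, 255], [0.02, -0.0037, -0.001, 0, 0, 0, 255], [0.024, -0.0044, -0.001, 0, 0, 0, 255], [0.028, -0.0052, -0.001, 0, 0, 0, 255], [0.032, -0.0059, -0.001, 0, 0, 0, 255], [0.036, -0.0067, -0.001, 0, 0, 0, 255], [0.039, -0.0072, -0.001, 0, 0, 0, 255], [0.041, -0.0076, -0.001, 0, 0, 0, 255], [0.041, -0.0076, -0.001, 0, 0, 0, 255]]}}

```text
time_s: 10.7
position: [535.3, -28.5, 36.2]
tool_rot: [0.0, 0.769, 0.639, 0.0]
ft_force: [-0.1, 0.1, -1.8]
gripper_width: 40.1
```

```bash
python3 look.py p8
```

```text
10.7 [535.25024689 -28.54043708  36.2358082 ] [-0.12422605  0.06120689 -1.80152232] 40.10341145346909 [1.82750016e-01 9.83159413e-01 6.03235826e-06]
```

View pics/p8.png

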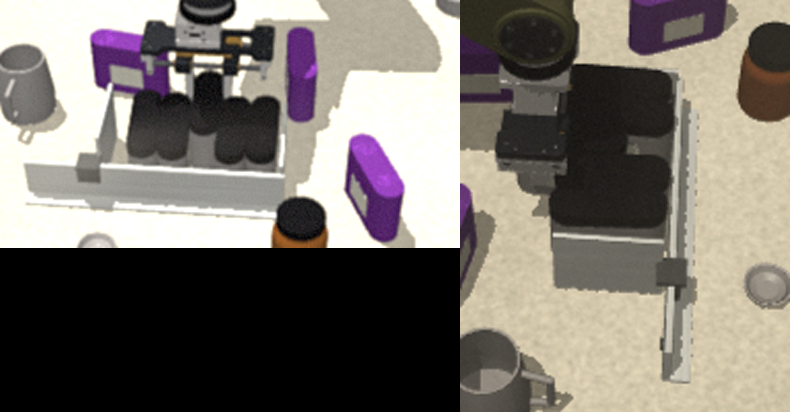

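Emit:
{"api": "apply_moves", "payload": {"targets": [[0, 0, -0.001, 0, 0, 0, 255], [0, 0, -0.001, 0, 0, 0, 90], [0, 0, -0.001, 0, 0, 0, 90], [0, 0, -0.001, 0, 0, 0, 90], [0, 0, -0.001, 0, 0, 0, 90], [-0.01, 0.0019, -0.001, 0, 0, 0, 90], [-0.03, 0.0056, -0.001, 0, 0, 0, 90], [-0.05, 0.0093, -0.001, 0, 0, 0, 90], [-0.07, 0.013, -0.001, 0, 0, 0, 90], [-0.07, 0.013, -0.001, 0, 0, 0, 255], [-0.07, 0.013, -0.001, 0, 0, 0, 255], [-0.07, 0.013, -0.001, 0, 0, 0, 255]]}}

```text
time_s: 11.8
position: [465.7, -15.6, 35.6]
tool_rot: [0.0, 0.769, 0.639, 0.0]
ft_force: [-0.2, -0.0, 0.8]
gripper_width: 44.1
```

```bash
python3 look.py p9
python3 - <<'E'
from h import *
im=arm.grab_frame('wrist');g=np.clip(im.astype(float)*2.2,0,255).astype('uint8')
cv2.imwrite("pics/w9.png",g)
E
```

```text
11.8 [465.73218457 -15.63062484  35.59141473] [-0.23224956 -0.01866889  0.82697317] 44.11523903484876 [1.82766654e-01 9.83156318e-01 6.28644408e-05]
```

View pics/p9.png

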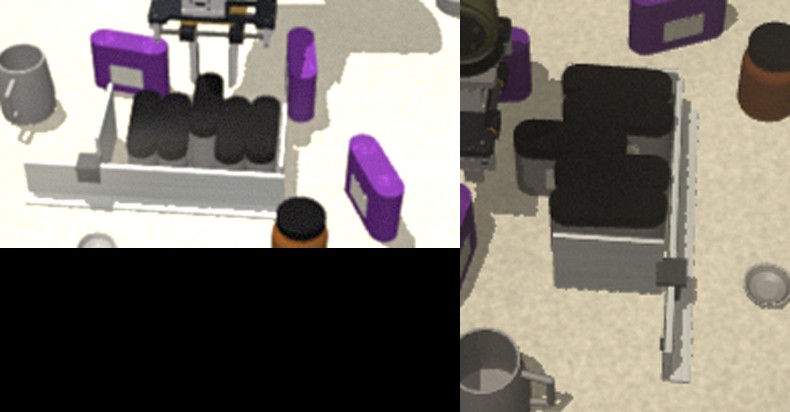

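View pics/w9.png

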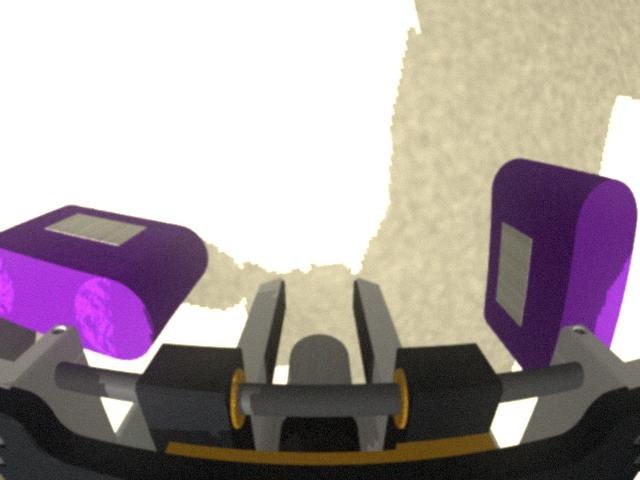

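Emit:
{"api": "apply_moves", "payload": {"targets": [[0, 0, 0, 0, 0, 0, 255], [0, 0, 0, 0, 0, 0, 255], [0, 0, 0, 0, 0, 0, 255], [0, 0, 0, 0, 0, 0, 255], [0.01, -0.0019, 0, 0, 0, 0, 255], [0.02, -0.0037, 0, 0, 0, 0, 255], [0.024, -0.0044, 0, 0, 0, 0, 255], [0.028, -0.0052, 0, 0, 0, 0, 255], [0.032, -0.0059, 0, 0, 0, 0, 255], [0.036, -0.0067, 0, 0, 0, 0, 255], [0.04, -0.0074, 0, 0, 0, 0, 255], [0.044, -0.0082, 0, 0, 0, 0, 255]]}}

```text
time_s: 12.95
position: [508.8, -23.7, 35.1]
tool_rot: [-0.0, 0.769, 0.639, -0.0]
ft_force: [-1.4, -0.2, -0.5]
gripper_width: 0.7
```

```bash
python3 look.py p10
```

```text
12.95 [508.83948613 -23.66756827  35.08853502] [-1.41720757 -0.18630909 -0.47490508] 0.6583354823637773 [ 1.82727095e-01  9.83163672e-01 -4.92139264e-05]
```

View pics/p10.png

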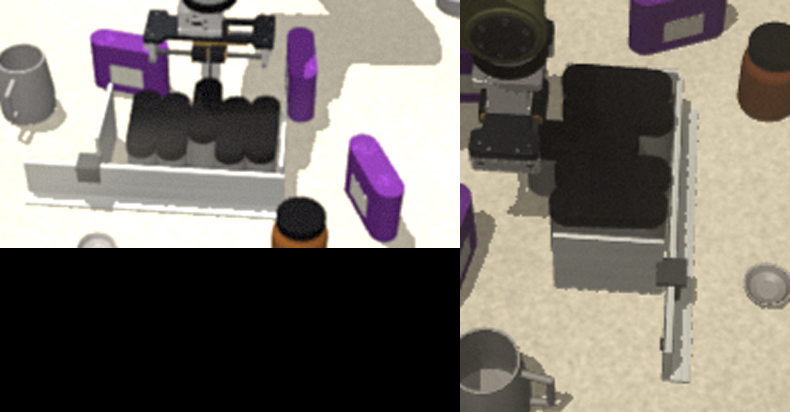

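Emit:
{"api": "apply_moves", "payload": {"targets": [[0.003, -0.0006, 0, 0, 0, 0, 255], [0.006, -0.0011, 0, 0, 0, 0, 255], [0.009, -0.0017, 0, 0, 0, 0, 255], [0.012, -0.0022, 0, 0, 0, 0, 255], [0.015, -0.0028, 0, 0, 0, 0, 255], [0.018, -0.0033, 0, 0, 0, 0, 255], [0.021, -0.0039, 0, 0, 0, 0, 255], [0.024, -0.0044, 0, 0, 0, 0, 255], [0.026, -0.0048, 0, 0, 0, 0, 255], [0.028, -0.0052, 0, 0, 0, 0, 255]]}}

```text
time_s: 13.88
position: [537.0, -28.9, 35.2]
tool_rot: [-0.0, 0.769, 0.639, -0.0]
ft_force: [-1.1, 1.0, -1.7]
gripper_width: 0.5
```

```bash
python3 look.py p11
```

```text
13.8833 [537.01878651 -28.92223649  35.1562694 ] [-1.1137822   1.02281338 -1.6650216 ] 0.5203280974562178 [ 1.82779987e-01  9.83153842e-01 -1.91328043e-05]
```

View pics/p11.png

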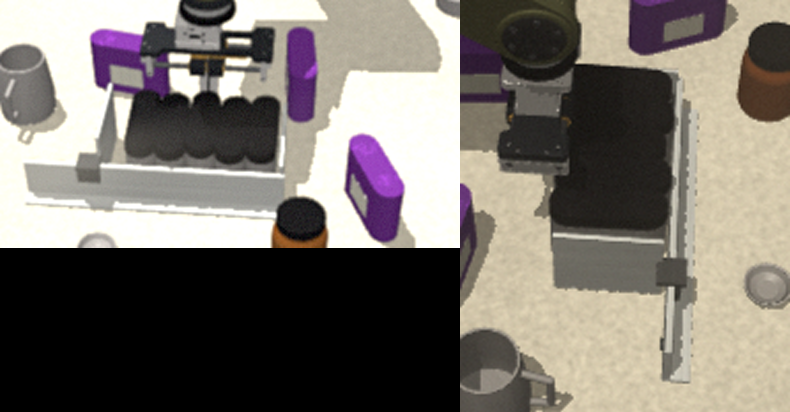

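Emit:
{"api": "apply_moves", "payload": {"targets": [[0.001, -0.0002, 0, 0, 0, 0, 255], [0.002, -0.0004, 0, 0, 0, 0, 255], [0.003, -0.0006, 0, 0, 0, 0, 255], [0.004, -0.0007, 0, 0, 0, 0, 255], [0.005, -0.0009, 0, 0, 0, 0, 255], [0.005, -0.0009, 0, 0, 0, 0, 255]]}}

```text
time_s: 14.48
position: [542.0, -29.8, 35.2]
tool_rot: [0.0, 0.769, 0.639, 0.0]
ft_force: [-0.1, 0.4, 0.7]
gripper_width: 0.5
```

Emit:
{"api": "apply_moves", "payload": {"targets": [[0.001, -0.0002, 0, 0, 0, 0, 255], [0.002, -0.0004, 0, 0, 0, 0, 255], [0.003, -0.0006, 0, 0, 0, 0, 255], [0.003, -0.0006, 0, 0, 0, 0, 255]]}}

```text
time_s: 14.82
position: [545.0, -30.4, 35.2]
tool_rot: [0.0, 0.769, 0.639, 0.0]
ft_force: [-0.2, -0.7, 0.2]
gripper_width: 0.6
```

```bash
python3 look.py p12
```

```text
14.8167 [544.9897469  -30.41847671  35.21993505] [-0.22510038 -0.65177659  0.16748564] 0.5889010906922914 [ 1.82774600e-01  9.83154843e-01 -2.04798408e-05]
```

View pics/p12.png

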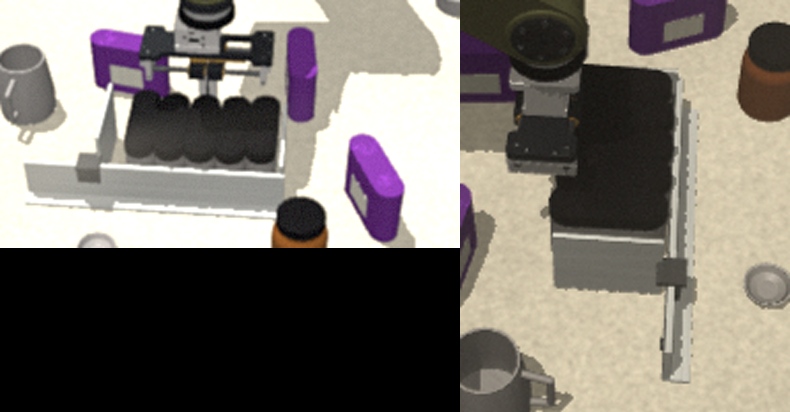

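Emit:
{"api": "apply_moves", "payload": {"targets": [[0.001, -0.0002, 0, 0, 0, 0, 255], [0.002, -0.0004, 0, 0, 0, 0, 255], [0.003, -0.0006, 0, 0, 0, 0, 255], [0.003, -0.0006, 0, 0, 0, 0, 255]]}}

```text
time_s: 15.25
position: [545.1, -30.4, 35.1]
tool_rot: [-0.003, 0.769, 0.639, -0.002]
ft_force: [-24.6, 3.4, 17.6]
gripper_width: 0.4
```

```bash
python3 look.py p13
python3 - <<'E'
from h import *
for n,(a,b,c,d) in(("scene",(200,290,220,350)),("side",(190,320,300,400))):
    g=np.clip(arm.grab_frame(n).astype(float)*2.5,0,255).astype('uint8')[a:b,c:d]
    cv2.imwrite(f"pics/{n}13.png",cv2.resize(g,None,fx=5 if n=='scene' else 4.5,fy=5 if n=='scene' else 4.5,interpolation=cv2.INTER_CUBIC))
E
```

```text
15.25 [545.13338257 -30.42834948  35.05202785] [-24.57985596   3.44869533  17.56278121] 0.40597996675129894 [ 1.82566358e-01  9.83193488e-01 -2.99239353e-04]
```

View pics/scene13.png

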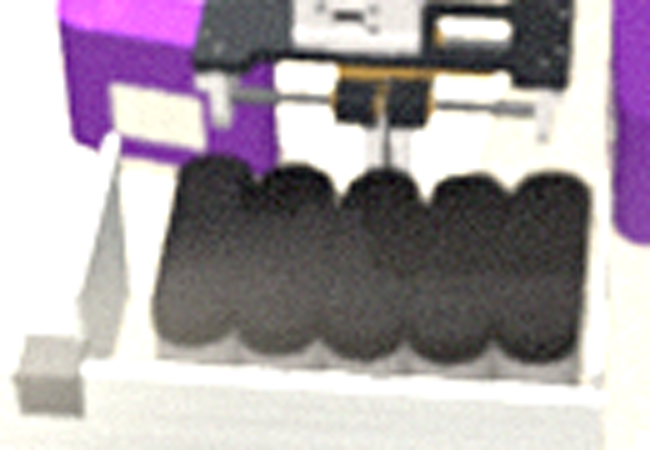

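View pics/side13.png

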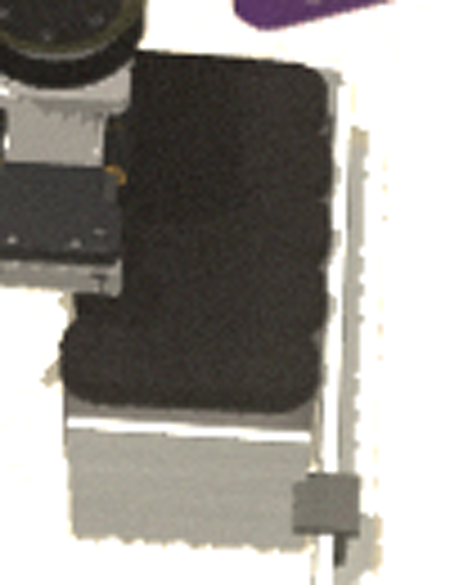

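Emit:
{"api": "apply_moves", "payload": {"targets": [[-0.01, 0.0019, 0, 0, 0, 0, 255], [-0.04, 0.0074, 0, 0, 0, 0, 255], [-0.04, 0.0074, 0.04, 0, 0, 0, 255], [-0.04, 0.0074, 0.08, 0, 0, 0, 255], [-0.04, 0.0074, 0.12, 0, 0, 0, 255], [-0.03, 0.0074, 0.16, 0, 0, 0, 255], [0.09, -0.02, 0.295, 0, 0, 0, 255], [0.09, -0.02, 0.295, 0, 0, 0, 255], [0.09, -0.02, 0.295, 0, 0, 0, 255], [0.09, -0.02, 0.295, 0, 0, 0, 255], [0.09, -0.02, 0.295, 0, 0, 0, 255], [0.09, -0.02, 0.295, 0, 0, 0, 255]]}}

```text
time_s: 16.45
position: [639.8, -51.6, 332.4]
tool_rot: [0.002, 0.769, 0.639, 0.001]
ft_force: [-0.7, -0.0, -0.1]
gripper_width: 0.4
```

Run:
```python
from h import *
s=arm.get_state();print(s['time_s'],s['position'],s['ft_force'])
im=arm.grab_frame('wrist');g=np.clip(im.astype(float)*2.2,0,255).astype('uint8')
cv2.imwrite("pics/w14.png",g)
np.savez('w14.npz',*[np.array(x) for x in cam('wrist')])
```

```text
16.45 [639.78121824 -51.58752785 332.36684693] [-0.67240328 -0.03718388 -0.14541712]
```

View pics/w14.png

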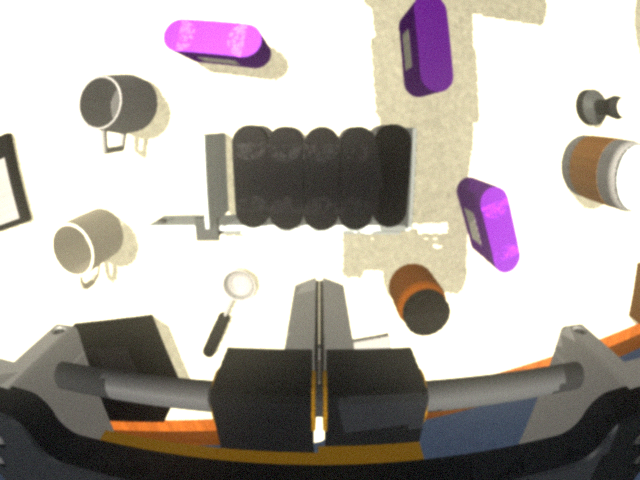

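Run:
```python
import cv2
g=cv2.imread('pics/w14.png')
cv2.imwrite('pics/w14a.png',cv2.resize(g[110:250,190:440],None,fx=3.2,fy=3.2,interpolation=cv2.INTER_CUBIC))
```

```text
(no output)
```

View pics/w14a.png

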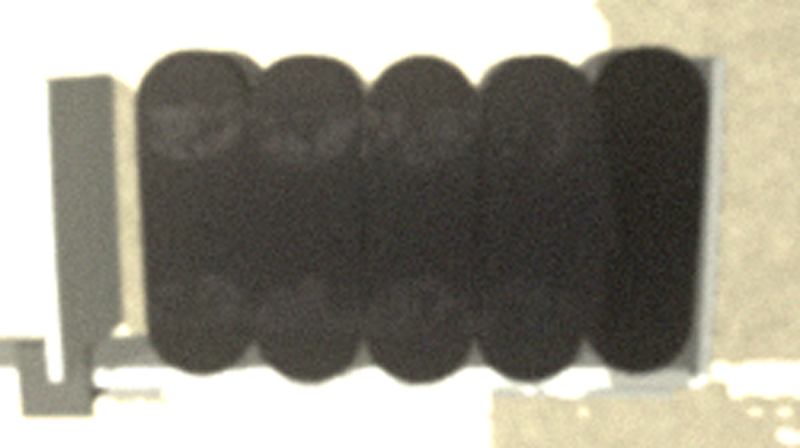

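Run:
```python
from h import *
z=np.load('w14.npz');C=tuple(z[k] for k in z.files)
ey=np.array([.183,.983]);ex=np.array([.983,-.183])
for n,t,b in [('r4',(198,50),(202,373)),('r3',(308,55),(310,382)),('sp',(420,56),(419,383)),('r2',(535,55),(530,381)),('r1',(650,46),(640,373))]:
    P=[unproj('wrist',190+u/3.2,110+v/3.2,85,C)[:2] for u,v in(t,b)]
    print(n,[(((p-[608.9,-41.5])@ex).round(1),((p-[608.9,-41.5])@ey).round(1)) for p in P], np.linalg.norm(P[1]-P[0]).round(1))
for n,u,v,z in[('cheek',712,60,75),('cheek',700,370,75),('stop out top',50,80,100),('stop out top',57,380,100),('stop in top',115,80,100),('r4 L',140,150,85),('r4 L',150,310,85),('r1R',707,120,85),('r1R',698,300,85)]:
    p=unproj('wrist',190+u/3.2,110+v/3.2,z,C)[:2]-[608.9,-41.5];print(n,p@ex,p@ey)
```

```text
r4 [(np.float64(-59.0), np.float64(-79.9)), (np.float64(57.6), np.float64(-82.2))] 116.7
r3 [(np.float64(-56.3), np.float64(-41.3)), (np.float64(61.1), np.float64(-42.5))] 117.4
sp [(np.float64(-55.6), np.float64(-2.7)), (np.float64(61.5), np.float64(-2.8))] 117.1
r2 [(np.float64(-56.4), np.float64(37.0)), (np.float64(60.7), np.float64(37.5))] 117.1
r1 [(np.float64(-60.9), np.float64(77.5)), (np.float64(57.5), np.float64(78.1))] 118.4
cheek -56.983344385332586 102.5406782711713
cheek 58.884783019982144 103.34864572790046
stop out top -50.952385252816576 -129.51222978205047
stop out top 55.956359756969555 -133.20368838650606
stop in top -49.781731038508035 -106.21805128842352
r4 L -24.292675413055598 -101.60438369668066
r4 L 33.87903910206309 -100.41240450498661
r1R -35.42360170391187 98.80009783449043
r1R 29.927500893592644 98.41021293476616
```

Emit:
{"api": "apply_moves", "payload": {"targets": [[-0.11, 0.104, -0.06, 0, 0, 0, 255], [-0.11, 0.104, -0.12, 0, 0, 0, 255], [-0.11, 0.104, -0.12, 0, 0, 0, 255], [-0.11, 0.104, -0.13, 0, 0, 0, 255], [-0.11, 0.104, -0.15, 0, 0, 0, 255], [-0.11, 0.104, -0.19, 0, 0, 0, 255], [-0.11, 0.104, -0.23, 0, 0, 0, 255], [-0.11, 0.104, -0.27, 0, 0, 0, 255], [-0.11, 0.104, -0.297, 0, 0, 0, 255], [-0.11, 0.104, -0.297, 0, 0, 0, 255], [-0.11, 0.104, -0.297, 0, 0, 0, 255]]}}

```text
time_s: 17.42
position: [526.0, 53.1, 32.4]
tool_rot: [-0.001, 0.769, 0.639, -0.001]
ft_force: [0.9, 0.5, 1.5]
gripper_width: 0.7
```

Emit:
{"api": "apply_moves", "payload": {"targets": [[0.008, -0.0015, 0.002, 0, 0, 0, 255], [0.015, -0.0028, 0.002, 0, 0, 0, 255], [0.022, -0.0041, 0.002, 0, 0, 0, 255], [0.025, -0.0047, 0.002, 0, 0, 0, 255], [0.027, -0.005, 0.002, 0, 0, 0, 255], [0.029, -0.0054, 0.002, 0, 0, 0, 255], [0.03, -0.0056, 0.002, 0, 0, 0, 255], [0.031, -0.0058, 0.002, 0, 0, 0, 255], [0.032, -0.006, 0.002, 0, 0, 0, 255], [0.033, -0.0061, 0.002, 0, 0, 0, 255]]}}

```text
time_s: 18.25
position: [559.8, 47.1, 35.1]
tool_rot: [-0.001, 0.769, 0.639, -0.001]
ft_force: [-16.1, 1.4, 11.7]
gripper_width: 0.6
```

Emit:
{"api": "apply_moves", "payload": {"targets": [[-0.01, 0.0019, 0, 0, 0, 0, 255], [-0.034, 0.0063, 0, 0, 0, 0, 255], [-0.034, 0.0063, 0.04, 0, 0, 0, 255], [-0.034, 0.0063, 0.08, 0, 0, 0, 255], [-0.04, -0.03, 0.1, 0, 0, 0, 255], [-0.047, -0.065, 0.1, 0, 0, 0, 255], [-0.055, -0.105, 0.1, 0, 0, 0, 255], [-0.063, -0.15, 0.1, 0, 0, 0, 255], [-0.063, -0.15, 0.09, 0, 0, 0, 255], [-0.063, -0.15, 0.06, 0, 0, 0, 255], [-0.063, -0.15, 0.02, 0, 0, 0, 255], [-0.063, -0.15, 0.0, 0, 0, 0, 255]]}}

```text
time_s: 19.25
position: [496.4, -102.9, 31.9]
tool_rot: [-0.001, 0.769, 0.639, -0.001]
ft_force: [-0.2, 0.3, -0.1]
gripper_width: 0.2
```

Emit:
{"api": "apply_moves", "payload": {"targets": [[0.008, -0.0015, 0.002, 0, 0, 0, 255], [0.015, -0.0028, 0.002, 0, 0, 0, 255], [0.022, -0.0041, 0.002, 0, 0, 0, 255], [0.025, -0.0047, 0.002, 0, 0, 0, 255], [0.027, -0.005, 0.002, 0, 0, 0, 255], [0.029, -0.0054, 0.002, 0, 0, 0, 255], [0.03, -0.0056, 0.002, 0, 0, 0, 255], [0.031, -0.0058, 0.002, 0, 0, 0, 255], [0.032, -0.006, 0.002, 0, 0, 0, 255], [0.033, -0.0061, 0.002, 0, 0, 0, 255]]}}

```text
time_s: 20.08
position: [530.1, -109.1, 37.2]
tool_rot: [-0.001, 0.769, 0.639, -0.001]
ft_force: [-12.4, 1.3, 6.8]
gripper_width: 0.7
```

Emit:
{"api": "apply_moves", "payload": {"targets": [[-0.01, 0.0019, 0, 0, 0, 0, 255], [-0.03, 0.0056, 0, 0, 0, 0, 255], [-0.03, 0.0056, 0.04, 0, 0, 0, 255], [-0.03, 0.0056, 0.08, 0, 0, 0, 255], [-0.03, 0.0056, 0.115, 0, 0, 0, 255], [-0.01, -0.03, 0.115, 0, 0, 0, 255], [0.015, -0.065, 0.115, 0, 0, 0, 255], [0.05, -0.1, 0.115, 0, 0, 0, 255], [0.05, -0.1, 0.115, 0, 0, 0, 255], [0.05, -0.1, 0.09, 0, 0, 0, 255], [0.05, -0.1, 0.05, 0, 0, 0, 255], [0.05, -0.1, 0.025, 0, 0, 0, 255]]}}

```text
time_s: 21.08
position: [580.0, -209.1, 59.2]
tool_rot: [-0.001, 0.769, 0.639, -0.0]
ft_force: [0.1, -0.8, -0.7]
gripper_width: 0.2
```

```bash
python3 look.py p20;python3 - <<'E'
from h import *
for n in("scene","side"): print([(round(d['p'],2),[round(v,1) for v in d['xyz']]) for d in arm.landmark_of(n,"stop_outer_face")])
E
```

```text
21.0833 [ 579.96870867 -209.07020164   59.16879729] [ 0.09304377 -0.7535966  -0.72553422] 0.20063867799955742 [1.83175915e-01 9.83080050e-01 4.45498507e-04]
[(0.91, [586.1, -176.8, 58.3])]
[]
```

View pics/p20.png

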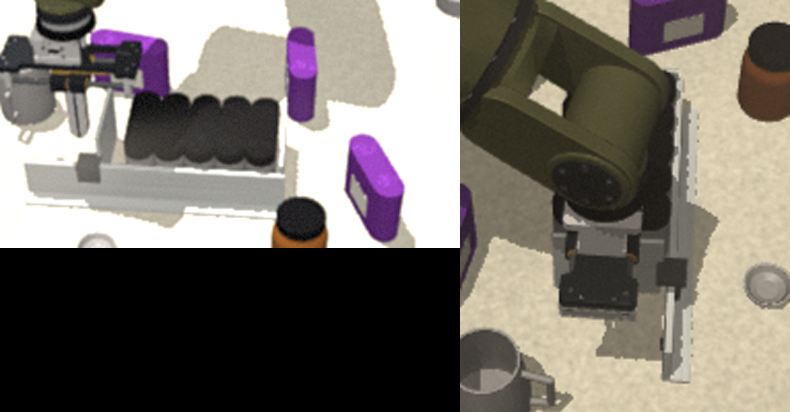

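Emit:
{"api": "apply_moves", "payload": {"targets": [[0.0009, 0.005, 0, 0, 0, 0, 255], [0.0018, 0.01, 0, 0, 0, 0, 255], [0.0028, 0.015, 0, 0, 0, 0, 255], [0.0034, 0.018, 0, 0, 0, 0, 255], [0.004, 0.0215, 0, 0, 0, 0, 255], [0.0047, 0.025, 0, 0, 0, 0, 255], [0.0053, 0.0285, 0, 0, 0, 0, 255], [0.006, 0.032, 0, 0, 0, 0, 255], [0.0067, 0.036, 0, 0, 0, 0, 255], [0.0073, 0.039, 0, 0, 0, 0, 255], [0.0078, 0.042, 0, 0, 0, 0, 255], [0.0082, 0.044, 0, 0, 0, 0, 255]]}}

```text
time_s: 22.28
position: [589.2, -164.8, 62.2]
tool_rot: [0.0, 0.769, 0.639, 0.0]
ft_force: [0.6, -4.4, 2.6]
gripper_width: 0.1
```

Emit:
{"api": "apply_moves", "payload": {"targets": [[0.0003, 0.0015, 0, 0, 0, 0, 255], [0.0006, 0.003, 0, 0, 0, 0, 255], [0.0008, 0.0045, 0, 0, 0, 0, 255], [0.0011, 0.006, 0, 0, 0, 0, 255]]}}

```text
time_s: 22.62
position: [590.1, -159.5, 62.2]
tool_rot: [0.0, 0.769, 0.639, -0.0]
ft_force: [-0.0, -7.9, 1.9]
gripper_width: 0.2
```

Emit:
{"api": "apply_moves", "payload": {"targets": [[0.0002, 0.001, 0, 0, 0, 0, 255], [0.0004, 0.002, 0, 0, 0, 0, 255], [0.0005, 0.003, 0, 0, 0, 0, 255]]}}

```text
time_s: 22.87
position: [590.6, -156.7, 62.2]
tool_rot: [0.0, 0.769, 0.639, -0.0]
ft_force: [1.3, -8.0, 1.2]
gripper_width: 0.6
```

```bash
python3 look.py p23
```

```text
22.8667 [ 590.5808426  -156.74970127   62.15652515] [ 1.34087621 -7.96975228  1.2339554 ] 0.568505824902045 [ 1.83114172e-01  9.83091314e-01 -8.17068004e-04]
```

View pics/p23.png

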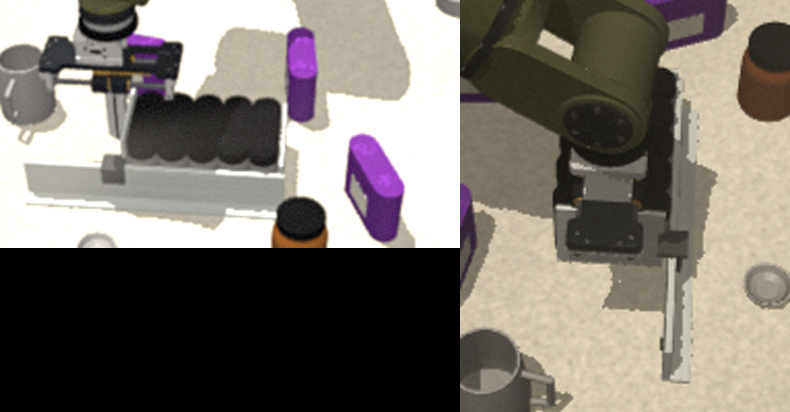

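Continue in 1 mm steps until the force jumps.

Emit:
{"api": "apply_moves", "payload": {"targets": [[0.0002, 0.001, 0, 0, 0, 0, 255], [0.0004, 0.002, 0, 0, 0, 0, 255]]}}

```text
time_s: 23.13
position: [591.0, -154.9, 62.2]
tool_rot: [0.0, 0.769, 0.639, -0.0]
ft_force: [-0.5, -20.2, 1.8]
gripper_width: 0.9
```

Emit:
{"api": "apply_moves", "payload": {"targets": [[0.0002, 0.001, 0, 0, 0, 0, 255], [0.0003, 0.0015, 0, 0, 0, 0, 255]]}}

```text
time_s: 23.3
position: [591.0, -155.0, 62.2]
tool_rot: [0.001, 0.769, 0.639, -0.001]
ft_force: [-2.1, -23.7, 1.7]
gripper_width: 0.9
```

Emit:
{"api": "apply_moves", "payload": {"targets": [[-0.0004, -0.002, 0, 0, 0, 0, 255], [-0.0037, -0.02, 0, 0, 0, 0, 255], [-0.0055, -0.03, 0.01, 0, 0, 0, 255], [-0.0055, -0.03, 0.05, 0, 0, 0, 255], [-0.0055, -0.03, 0.09, 0, 0, 0, 255], [0.049, 0.103, 0.27, 0, 0, 0, 255], [0.049, 0.103, 0.27, 0, 0, 0, 255], [0.049, 0.103, 0.27, 0, 0, 0, 255], [0.049, 0.103, 0.27, 0, 0, 0, 255], [0.049, 0.103, 0.27, 0, 0, 0, 255], [0.049, 0.103, 0.27, 0, 0, 0, 255], [0.049, 0.103, 0.27, 0, 0, 0, 255]]}}

```text
time_s: 24.3
position: [641.2, -46.9, 337.0]
tool_rot: [0.002, 0.768, 0.64, 0.002]
ft_force: [-0.8, -1.2, 0.8]
gripper_width: 0.6
```

```bash
python3 - <<'E'
from h import *
s=arm.get_state();print(s['time_s'],s['position'],s['ft_force'])
im=arm.grab_frame('wrist');g=np.clip(im.astype(float)*2.2,0,255).astype('uint8')
cv2.imwrite("pics/w24.png",g)
np.savez('w24.npz',*[np.array(x) for x in cam('wrist')])
cv2.imwrite('pics/w24a.png',cv2.resize(g[110:250,190:440],None,fx=3.2,fy=3.2,interpolation=cv2.INTER_CUBIC))
E
python3 look.py p24
```

```text
24.3 [641.20749804 -46.85092628 337.00124398] [-0.82924397 -1.16784511  0.82054736]
24.35 [640.58840211 -48.38352931 333.93867959] [-0.19701499 -0.63498517 -1.44439705] 0.487861763028623 [1.80774226e-01 9.83524472e-01 5.41199352e-04]
```

View pics/w24a.png

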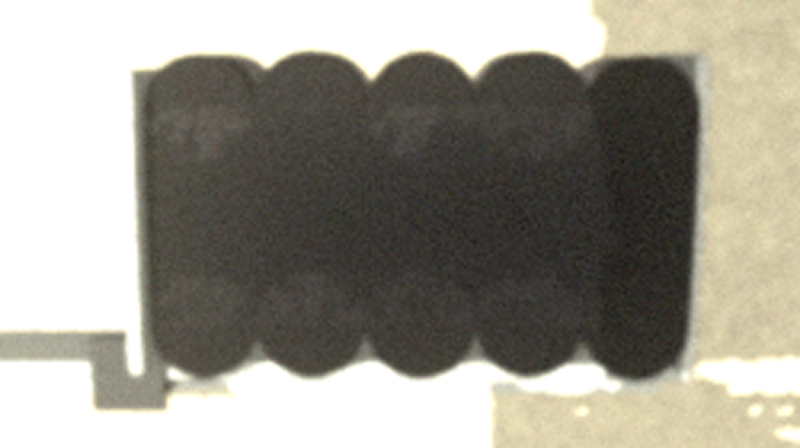

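View pics/p24.png

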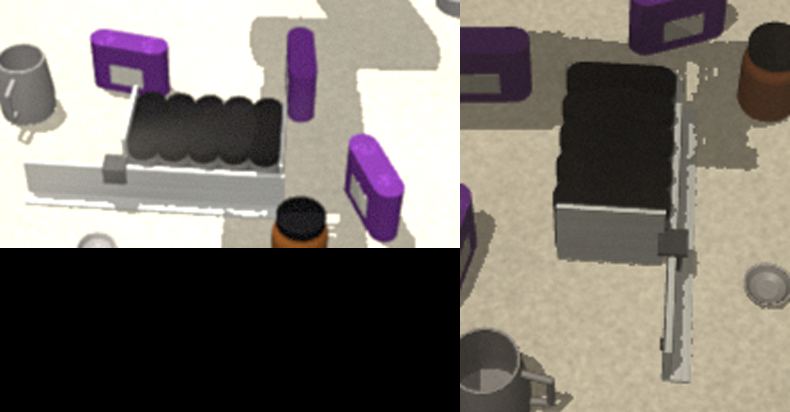

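Run:
```python
from h import *
for n in ("scene","side"):
    arm.grab_frame(n)
    for q in ["row_4_center","stop_outer_face","jug","mug","tamper","tin"]:
        print(n,q,[(round(d['p'],2),[round(v) for v in d['xyz']]) for d in arm.landmark_of(n,q)])
print(arm.job_done(),arm.get_state()['time_s'])
```

```text
scene row_4_center [(0.94, [600, -115, 42]), (0.84, [714, 166, 42]), (0.75, [422, -141, 43])]
scene stop_outer_face [(0.86, [595, -141, 61])]
scene jug [(0.8, [464, -286, -1])]
scene mug [(0.76, [635, -399, 0])]
scene tamper []
scene tin [(0.98, [666, 379, -2])]
side row_4_center [(0.87, [599, -117, 43]), (0.83, [422, -134, 46]), (0.81, [474, 112, 42]), (0.74, [714, 170, 43])]
side stop_outer_face [(0.68, [664, 379, 2]), (0.59, [591, -141, 61])]
side jug []
side mug [(0.71, [635, -398, 4])]
side tamper [(0.55, [569, 400, 2])]
side tin [(0.57, [665, 381, 1])]
the job is handed in; nothing more can be done
the job is handed in; nothing more can be done
```

The spare caddy is in the middle of the row and fully home against the back rail. The end stop is slid up so the five caddies stand upright and snug. I handed the job in at about 25 s of the 64 s allowed; no verdict was reported.

- **Spare caddy:** I gripped it by its rear end, wedged it into the gap and released it. I then pushed it home with the closed fingers until the rail stopped it, at about 25 N.
- **Levelling:** The spare's two neighbours had slid to the rail with it. That left the leftmost and rightmost caddies about 3–4 mm short, so I nudged those two home as well, at 16 N and 12 N.
- **End stop:** I pushed its outer face until it stalled at about 24 N. It stopped within about 1 mm of where five caddies without gaps should put it.
- **Final checks:** The last wrist picture shows five level lids with no gaps, and the stop against the row. The jug, mug, tamper, tin and purple look-alikes are where they started, to within the detectors' few millimetres of error.
- **Misses:** In the last look, the tamper and the jug were each found by one camera only. The side camera also gave a stray `stop_outer_face` hit at the tin.

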